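# Park the pot lid on the leaning lid stand

## Task

Take the glass lid off the pot on the wooden worktop (not the one on the hob) by its knob and park it on the leaning lid stand, knob outward, underside flat against the stand's back and its lower edge resting on both pegs of the stop. The stop is clamped at an unknown height: bring the lid gently onto the pegs while you still hold it, do not let it drop or slide, and only then let go. Leave the pot where it stands and the cartons and jars alone.

Things in the scene. Friction and masses are not known exactly. Their poses are not given: they have to be found in the camera images.
- lid: Glass lid, 224 mm wide, loose on the pot's rim, 0.3 to 0.6 kg. Origin: centre of its flat underside; z out through the knob. Dome top at 27 mm; the black loop knob on it is a bar 18 mm thick along the lid's x, 54 mm long along its y, from 26 to 58 mm above the origin. Pinch it across the 18 mm.
- pot: Steel casserole on the worktop right of the hob (another, on the hob, is no part of this), 224 mm wide, two black side handles along its y (330 mm over them, tops 109 mm up), about 1 kg, loose. Origin: centre of its underside; z up. The lid's underside lies on the rim, 109 mm above the origin.
- stand: Steel lid stand, fixed, 0.21 m deep (x) by 0.14 m wide (y), 0.2 m high. Origin: centre of its foot on the worktop; its front, where the lower end of the leaning back is, faces -x of this frame.
- rest: The stand's leaning back: two round rubber-sleeved bars 80 mm apart, 225 mm long. Origin: middle of their lower end, on the plane where the lid's underside comes to lie; x up the slope (40 degrees from level), y across, z out of the back at right angles, leaning toward the stand's front. The parked lid has its z along this z and its centre on this x axis.
- rail: Dark rail down the middle of the back, 13 mm below the lying plane; same frame as rest. It carries the stop: a crossbar with two upright round rubber pegs, 16 mm thick, at y = +60 and -60 mm, standing 26 mm out of the lying plane. The lid's lower edge rests on both pegs. The stop is clamped and does not give.
- slope_start (a point): The origin of rest. The pegs' axes lie 25 to 65 mm up the slope from here, different each time and not reported (find them by touch or sight); so the parked lid's centre lies 129 to 169 mm up the slope from here.
- red_box: Bystander, to be left alone: red carton, 102x53x60 mm, standing loose. Origin: centre of its underside.
- green_box: Bystander, to be left alone: green carton, 107x55x52 mm, standing loose. Origin: centre of its underside.
- red_jar: Bystander, to be left alone: spice jar with a red cap, 42 mm wide, 108 mm high, standing loose. Origin: centre of its underside.
- teal_jar: Bystander, to be left alone: spice jar with a teal cap, 42 mm wide, 108 mm high, standing loose. Origin: centre of its underside.
- yellow_jar: Bystander, to be left alone: spice jar with a yellow cap, 42 mm wide, 108 mm high, standing loose. Origin: centre of its underside.

How it is judged (in metres and radians):
On the way, in this order (a step that is already met when the one before it is completed fails the run):
1. the lid is held by the knob, lifted clear of the pot (z of lid in the frame of pot above 0.135 m and contact force between the fingers and lid above 1 N), for 0.2 s.
2. the lid, still held and tilted to the stand's back within about 10 degrees, touches the stop's pegs and is still (contact force between the fingers and lid above 1 N and contact force between lid and rail above 0.3 N and angle between the z axis of lid and the z axis of rest, either way round below 0.18 rad and linear speed of lid below 0.05 m/s), for 0.2 s.
At the end, for the whole second after the job is handed in: The lid is at rest on the stand: its underside flat on the back (within 5 degrees, its centre -5 to 8 mm off the lying plane), centred across the back within 12 mm, bearing on the stop's pegs and on the back; the pot stands upright (contact force between lid and rail above 0.15 N and contact force between lid and rest above 0.3 N and angle between the z axis of lid and the z axis of rest, either way round below 0.09 rad and z of lid in the frame of rest between -0.005 and 0.008 m and y of lid in the frame of rest between -0.012 and 0.012 m and linear speed of lid below 0.02 m/s and angle between pot's own z axis and vertical below 0.05 rad); the robot touches nothing.
It fails at once if the lid is pressed on the stand with more than 50 N (contact force between lid and stand above 50 N).
It fails at once if the lid drops or slides fast (over 0.12 m/s) while not held, or moves faster than 0.8 m/s at all (linear speed of lid above 0.8 m/s or (linear speed of lid above 0.12 m/s and contact force between the fingers and lid below 0.1 N)).
It fails at once if the pot is moved by more than 40 mm (distance of pot from where it was at the start of the episode above 0.04 m).
It fails at once if a carton or jar is moved by more than 25 mm (distance of any of red_box, green_box, red_jar, teal_jar, yellow_jar from where it was at the start of the episode above 0.025 m).
It also fails if it takes over 54 s, if anything falls off the work surface, if the arm or the gripper's body presses on something with over 40 N, if the wrist force passes 120 N, or if a joint passes its speed limit or range.

## Robot

A 6-joint arm with a two-finger parallel gripper is mounted at the origin on a cart in front of the work surface, level with it; the furniture and walls round the work are solid. World frame = base frame: x ahead of the robot, y to its left, z up, the work surface at z = 0. Lengths are in mm, angles in rad, forces in N, time in s.
With the tool pointing down it reaches from about 400 to 925 mm from the base axis. Payload 12.5 kg.
Tool frame: the origin (TCP) lies at the very end of the fingers, on their centre line; the grasp point (between the pads) lies 19 mm behind it; z points along the fingers, y is the line along which they close (so a half turn about z gives the same grasp; the last joint's range is limited). The gripper opens to 95 mm and grips with 3 to 60 N. Pads are 20 mm wide; open, the fingers measure 119 mm over their backs; the gripper's body (75 mm by 180 mm) begins 59 mm behind the grasp point.
Start: joints at [1.221, 0.491, 1.559, -0, 1.092, -0.106], TCP at [150.853, 606.543, 181.261] pointing down, gripper open.
Joint ranges: [-3.1, 3.1], [-0.84, 2.19], [0.05, 2.79], [-1.13, 4.28], [0.06, 2.93], [-2.69, 2.69]. Speed limits (rad/s): [2.22, 2.22, 2.79, 3.14, 3.14, 3.14].

## Interface

Orientations are given as [roll, pitch, yaw] about the fixed x, y, z axes, in that order (R = Rz(yaw) Ry(pitch) Rx(roll)).
In Python, from cell import state, imaging, env, spot_in, mark_of gives the robot as it stands. The module is installed in compiled form; this text tells all that it offers.
- The arm moves only by the tool step_arm, never from a script. Its argument "increments" is a list of rows, each an object with "slide": the shift along the tool's x, y, z in m, a list of three; "roll": the turn about the tool's z in rad. A call has 1 to 5 rows; each row is the pose to reach, as a shift and turn from the pose commanded when the call began, along the tool's axes at that moment; what a row does not reach only later rows make up. A row lasts 1/8 s, in which the tool goes at most 62.5 mm and 10.7 degrees, less where a joint would pass 70% of its speed; a pose out of reach is approached as far as the arm can. A call with a gripper value outside its range is refused whole. "fingers" is the opening, from 0 (shut) to 1 (fully open), set as the call begins (left out, the last holds). The fingers move at their own pace and stop on an object; the grip force is fixed at half the most. Time passes only in rows, so rows that repeat a pose let the fingers close. It gives the time, the measured TCP pose, the force, the opening and the grip force at its end, in the units of the state.
- state(): the state, without advancing time (a new reading comes with each control period).
- imaging.read_camera(name): name is "side" or "top" or "wrist"; returns a dict with "color" (420x560x3 uint8, red, green, blue), "z_map" (420x560 float32, mm along the optical axis (not along the pixel's ray), 0 where there is no reading), "intrinsics" (3x3 intrinsics, pixels), "distortion" ([k1, k2, p1, p2, k3] as OpenCV has them; the pictures are not rectified), "camera_from_world" (4x4, takes a point from world to camera coordinates). Camera axes: x right, y up, looking along -z (the intrinsics and any distortion apply to the point x, -y, -z); pixel columns grow to the right and rows downward; lengths in mm; the calibration is good to about 2 mm. A picture is of the moment at which its call begins.
- env.job_done(): hands the job in; it is judged then, once.
Trained networks look in the newest picture that a camera, given by its name, has taken for a name from the list of things; names that differ only in an ending like _2 or _b are one class to them, and where a whole thing is asked for, a point or a joint stands for the part that bears it (a point fixed in the world has none). Each returns a list of dicts, best first, with "confidence" (0 to 1); they miss things now and then, are a little off and sometimes report something else, mostly with a low value. They report only what shows in the picture. A call takes as long as a camera call.
- spot_in(camera, target): "bbox" ([left, top, right, bottom] in pixels, round what is visible of it).
- mark_of(camera, target): "uv" ([column, row] in pixels: a listed point, or the origin of a listed thing).
The state is a dict: "t": time; "joints": joint angles; "qvel": joint speeds; "tau": joint torques, N m; "eef_pos": TCP position; "tcp_rot": TCP orientation; "ft_force": force on the tool from outside, world axes, zero at the start; "moment": the same for the moment, N m; "opening": opening from 0.0 (shut) to 1.0 (fully open); "grip_force": force on a finger pad.
Only numpy, scipy, OpenCV 4.12 (cv2) and the standard library are available. Lean on these libraries where they do the work, as an engineer would, in place of code of your own. Each camera call takes 0.05 s, during which the arm holds its last target. There are 200 camera calls.

## Working session

There is one attempt and no reset: what is moved stays moved. The work goes in short steps, Python scripts to look and compute and a tool call to move; the robot and the scene stay as the last step left them, time stands still between calls to the robot, and variables do not carry over. Pictures are saved under pics/ and viewed, at most 12 in all, crops included, and the job is handed in when it is done.

Besides the shell and the picture viewer there is one more tool, called after "Request:" as a command line: name --argument value ..., lists and objects as JSON in quotes. step_arm: Moves the arm, as the interface text tells. Its arguments: {"type":"object","properties":{"increments":{"type":"array"},"fingers":{"type":"number"}},"required":["increments"]}

```bash
mkdir -p pics; cat > h.py <<'E'
import numpy as np, cv2
from cell import state, imaging, env, spot_in, mark_of
from scipy.spatial.transform import Rotation as Ro
def world(c, uv, z=None):
    """pixels Nx2 -> world using depth z (mm along axis)"""
    uv=np.asarray(uv,float).reshape(-1,1,2)
    n=cv2.undistortPoints(uv,c["intrinsics"],np.array(c["distortion"]))[:,0]
    if z is None: z=np.array([c["z_map"][int(round(v)),int(round(u))] for u,v in uv[:,0]])
    z=np.broadcast_to(z,len(n))
    p=np.c_[n[:,0]*z,-n[:,1]*z,-z,np.ones(len(n))]
    return (np.linalg.inv(c["camera_from_world"])@p.T).T[:,:3]
def onplane(c,uv,h):
    a=world(c,uv,np.array([500.])) ; b=world(c,uv,np.array([1000.]))
    t=(h-a[:,2:])/(b[:,2:]-a[:,2:]); return a+t*(b-a)
def project(c,P):
    P=np.atleast_2d(P); q=(c["camera_from_world"]@np.c_[P,np.ones(len(P))].T).T[:,:3]
    return cv2.projectPoints(q*[1,-1,-1],np.zeros(3),np.zeros(3),c["intrinsics"],np.array(c["distortion"]))[0][:,0]
E
python3 - <<'E'
from h import *
for n in ["side","top","wrist"]:
    c=imaging.read_camera(n); cv2.imwrite(f"pics/a_{n}.png",c["color"][:,:,::-1])
    print(n,np.linalg.inv(c["camera_from_world"])[:3,3].round())
    for t in ["lid","pot","stand","rest","rail","slope_start","red_box","green_box","red_jar","teal_jar","yellow_jar"]:
        m=mark_of(n,t); b=spot_in(n,t)
        for k in m[:2]:
            print(t,np.round(k["uv"]),round(k["confidence"],2),world(c,[k["uv"]]).round()[0] if 0<=k["uv"][0]<559 and 0<=k["uv"][1]<419 else "", [ (np.round(x["bbox"]),round(x["confidence"],2)) for x in b[:1]])
print(state())
E
cd pics; python3 -c "
import cv2,numpy as np
cv2.imwrite('a.png',cv2.resize(np.hstack([cv2.imread('a_side.png'),cv2.imread('a_top.png')]),(800,300)))"
```

```text
side [   91. -1162.  1082.]
lid [273. 195.] 0.92 [525. 131. 128.] [(array([242., 179., 302., 210.]), 0.78)]
pot [277. 213.] 0.9 [519.  72.  90.] [(array([230., 184., 314., 233.]), 0.63)]
stand [309. 286.] 0.76 [ 521. -224.   -0.] [(array([276., 230., 347., 301.]), 0.68)]
stand [252. 261.] 0.62 [381. -47.   2.] [(array([276., 230., 347., 301.]), 0.68)]
rest [284. 281.] 0.81 [ 439. -212.   42.] [(array([279., 232., 339., 292.]), 0.63)]
rest [230. 173.] 0.24 [450. 483.  32.] [(array([279., 232., 339., 292.]), 0.63)]
rail [283. 277.] 0.81 [ 443. -197.   42.] [(array([285., 240., 338., 291.]), 0.69)]
slope_start [281. 284.] 0.78 [ 439. -186.    3.] [(array([278., 234., 344., 289.]), 0.63)]
slope_start [284. 282.] 0.51 [ 436. -220.   46.] [(array([278., 234., 344., 289.]), 0.63)]
red_box [235. 172.] 0.78 [473. 496.  24.] [(array([220., 156., 247., 177.]), 0.8)]
green_box [283. 337.] 0.78 [ 364. -413.   40.] [(array([266., 311., 307., 353.]), 0.84)]
red_jar [253. 260.] 0.75 [388. -50.   6.] [(array([245., 235., 259., 263.]), 0.63)]
red_jar [282. 278.] 0.49 [ 438. -197.   40.] [(array([245.,
[... 1278 characters left out ...]
30.]), 0.5)]
wrist [ 76. 625. 385.]
{'t': 3.45, 'joints': array([ 1.22138785e+00,  4.90903441e-01,  1.55886537e+00,  1.53160446e-05,
        1.09171212e+00, -1.05617562e-01]), 'qvel': array([-0.00110599, -0.00028013, -0.00070621,  0.00019723,  0.00069427,
       -0.00133042]), 'tau': array([-3.23135846e-04, -6.12465620e+01, -2.58426476e+01,  6.92442362e-02,
        4.45885502e-02, -1.69836403e-05]), 'eef_pos': array([150.86127632, 606.55612498, 181.27074915]), 'tcp_rot': array([ 3.14148012e+00, -1.73913278e-06,  2.89779468e+00]), 'ft_force': array([0.35633073, 1.09281816, 0.56579742]), 'moment': array([ 0.07400581, -0.01573488, -0.02123256]), 'grip_force': 0.0, 'opening': 0.9991580978928706}
```

View pics/a_top.png

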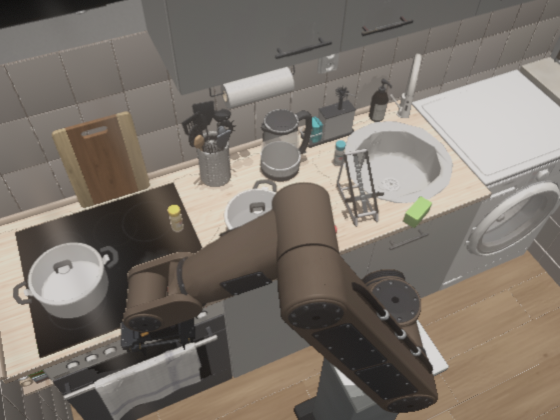

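View pics/a_side.png

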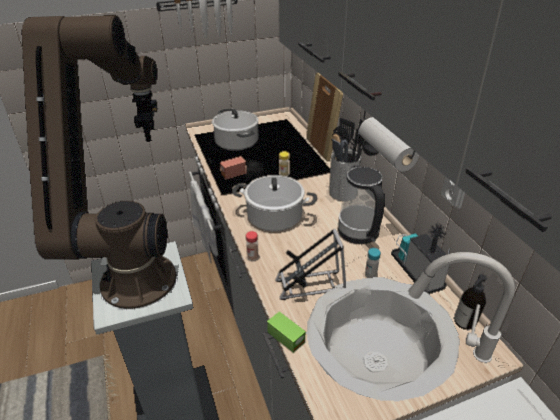

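The top view shows the pot's lid at about (257,214) and the stand at about (340–380,150–222). In the side view the knob is at (274,184), the stand at (280–345,232–298) and the red jar at (252,246).

The interface can't tilt the tool. So I'll hold the knob with the pinch axis across the stand, and let the lid pivot in the grip by lowering it onto the upper bar ends. Next I'll measure the knob and the stand.

```bash
python3 - <<'E'
from h import *
c=imaging.read_camera("side"); np.save("side.npy",c,allow_pickle=True)
def cloud(c,b):
    u,v=np.meshgrid(np.arange(b[0],b[2]),np.arange(b[1],b[3])); uv=np.c_[u.ravel(),v.ravel()]
    z=c["z_map"][uv[:,1],uv[:,0]]; k=z>0
    return uv[k],world(c,uv[k],z[k])
uv,P=cloud(c,(235,170,318,232))
k=(P[:,2]>143)&(P[:,2]<185); print("knob"); print(np.c_[uv[k],P[k]].round().astype(int)[:60])
r=(P[:,2]>100)&(P[:,2]<140); print("rim",P[r].min(0),P[r].max(0))
uv,P=cloud(c,(270,222,350,303))
k=(P[:,2]>12)&(P[:,2]<220)&(P[:,1]<-100)&(P[:,1]>-340); Q=P[k]; print("stand",len(Q))
# fit plane slope 40: unknown yaw, offset
best=[]
for yaw in np.radians(np.arange(-90,91,2)):
    d=np.array([np.cos(yaw),np.sin(yaw)]); n=np.r_[-np.sin(np.radians(40))*d,np.cos(np.radians(40))]
    s=Q@n
    for o in np.arange(s.min(),s.max(),2): best.append(((abs(s-o)<5).sum(),np.degrees(yaw),o))
best.sort(reverse=True); print(np.round(best[:8],1))
big=cv2.resize(c["color"][165:310,200:390],None,fx=4,fy=4,interpolation=cv2.INTER_CUBIC)
cv2.imwrite("pics/b.png",big[:,:,::-1])
E
```

```text
knob
[[271 178 541 199 157]
 [272 178 543 192 161]
 [273 178 546 188 163]
 [274 178 549 185 164]
 [275 178 553 185 163]
 [271 179 538 188 160]
 [272 179 542 187 160]
 [273 179 543 181 164]
 [274 179 546 179 164]
 [275 179 551 181 162]
 [271 180 535 181 161]
 [272 180 536 171 166]
 [273 180 542 176 162]
 [274 180 543 168 167]
 [275 180 549 174 162]
 [271 181 531 168 165]
 [272 181 534 165 166]
 [273 181 540 171 161]
 [274 181 545 175 158]
 [275 181 545 164 165]
 [271 182 530 167 162]
 [272 182 535 168 160]
 [273 182 539 168 159]
 [274 182 543 168 158]
 [275 182 544 160 163]
 [276 182 550 166 158]
 [272 183 532 161 160]
 [273 183 534 154 164]
 [274 183 538 155 162]
 [275 183 542 155 162]
 [276 183 547 158 159]
 [272 184 531 157 158]
 [273 184 534 153 161]
 [274 184 537 151 161]
 [275 184 543 158 155]
 [276 184 546 156 156]
 [272 185 531 156 155]
 [273 185 532 148 160]
 [274 185 536 150 157]
 [275 185 539 146 159]
 [276 185 544 150 155]
 [272 186 527 147 157]
 [273 186 533 151 153]
 [274 186 538 155 150]
 [275 186 537 142 158]
 [276 186 543 146 154]
 [272 187 529 153 149]
 [273 187 531 147 151]
 [274 187 535 146 151]
 [275 187 540 151 147]
 [276 187 543 147 149]
 [273 188 533 152 143]
 [276 188 543 147 144]
 [273 189 530 143 145]
 [276 189 540 140 145]]
rim [402.26962881  53.98369136 100.00942208] [684.79646349 283.42318117 139.9595605 ]
stand 1566
[[ 587.   -12.  -268.1]
 [ 578.   -10.  -266.8]
 [ 575.    -8.  -263. ]
 [ 570.   -30.  -281.4]
 [ 568.   -28.  -282.7]
 [ 566.   -10.  -264.8]
 [ 560.   -32.  -279.6]
 [ 555.    10.  -225.7]]
```

View pics/b.png

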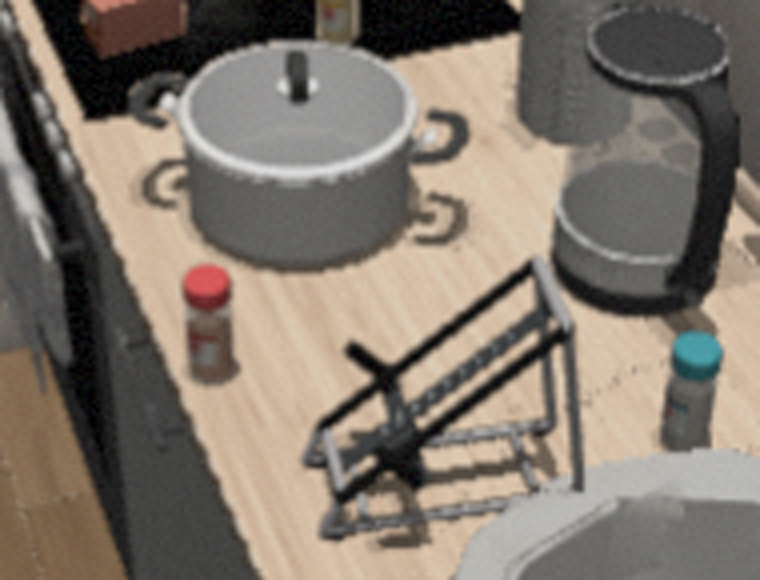

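The crop shows the stand's two bars. The near bar runs about (285,288)→(342,247) in full-image pixels and the far one (279,272)→(334,230). The pegs are near (290,253) and (301,277). I'll move above the pot for a wrist view.

```bash
cat >> h.py <<'E'
def inc(target,yaw=None):
    s=state(); R=Ro.from_euler("xyz",s["tcp_rot"]); d=R.inv().apply(np.array(target)-s["eef_pos"])/1000
    y=s["tcp_rot"][2]; r=0 if yaw is None else -((yaw-y+np.pi)%(2*np.pi)-np.pi)
    print("slide",d.round(4),"roll",round(r,3),"t",round(s["t"],2),"tcp",s["eef_pos"].round(1),"rpy",s["tcp_rot"].round(3),"f",s["ft_force"].round(1),"open",round(s["opening"],3),"grip",round(s["grip_force"],1))
E
python3 -c "
from h import *
inc([515,100,330],np.radians(67))"
```

```text
slide [-0.4757 -0.4037 -0.1488] roll 1.728 t 3.5 tcp [150.8 606.6 181.3] rpy [3.141 0.    2.898] f [-0.5 -0.2 -0.4] open 0.998 grip 0.0
```

Request:
step_arm --increments '[{"slide": [0, 0, -0.06], "roll": 0.18}, {"slide": [-0.03, -0.025, -0.11], "roll": 0.36}, {"slide": [-0.08, -0.065, -0.149], "roll": 0.54}, {"slide": [-0.125, -0.105, -0.149], "roll": 0.72}, {"slide": [-0.17, -0.145, -0.149], "roll": 0.9}]'

```text
t: 4.12
eef_pos: [277.6, 429.1, 330.9]
tcp_rot: [3.14, -0.001, 1.992]
ft_force: [1.5, 0.1, -0.3]
opening: 0.997
grip_force: 0.0
```

```bash
python3 -c "
from h import *
inc([515,100,330],np.radians(67))"
```

```text
slide [-0.3975  0.0819  0.0008] roll 0.823 t 4.12 tcp [277.6 429.1 330.9] rpy [ 3.140e+00 -1.000e-03  1.992e+00] f [ 1.5  0.1 -0.3] open 0.997 grip 0.0
```

Request:
step_arm --increments '[{"slide": [-0.06, 0.012, 0], "roll": 0.18}, {"slide": [-0.12, 0.024, 0], "roll": 0.36}, {"slide": [-0.18, 0.037, 0], "roll": 0.54}, {"slide": [-0.24, 0.05, 0], "roll": 0.72}, {"slide": [-0.3, 0.062, 0], "roll": 0.823}]'

```text
t: 4.75
eef_pos: [458.4, 181.4, 330.4]
tcp_rot: [3.141, -0.001, 1.17]
ft_force: [2.0, 0.9, -0.2]
opening: 0.999
grip_force: 0.0
```

Request:
step_arm --increments '[{"slide": [-0.05, -0.06, 0], "roll": 0}, {"slide": [-0.05, -0.08, 0], "roll": 0}, {"slide": [-0.05, -0.08, 0], "roll": 0}]'

```text
t: 5.12
eef_pos: [363.0, 167.8, 330.8]
tcp_rot: [3.141, -0.001, 1.175]
ft_force: [0.4, -0.3, -0.4]
opening: 0.996
grip_force: 0.0
```

```bash
python3 -c "
from h import *
c=imaging.read_camera('wrist'); cv2.imwrite('pics/w1.png',c['color'][:,:,::-1]); np.save('w1.npy',c,allow_pickle=True)
M=np.linalg.inv(c['camera_from_world']); print(M.round(2))
for t in ['lid','pot']:
  for m in mark_of('wrist',t)[:2]: print(t,m,onplane(c,[m['uv']],109).round(1),world(c,[m['uv']]).round(1))
inc([515,100,330],np.radians(67))"
```

```text
[[ 9.2000e-01  3.7000e-01  1.0000e-01  3.9141e+02]
 [-3.9000e-01  8.9000e-01  2.5000e-01  2.3817e+02]
 [ 0.0000e+00 -2.7000e-01  9.6000e-01  5.3473e+02]
 [ 0.0000e+00  0.0000e+00  0.0000e+00  1.0000e+00]]
slide [-0.0051  0.1646  0.0004] roll 0.006 t 5.28 tcp [365.1 168.1 330.3] rpy [ 3.141 -0.     1.175] f [-0.4  0.7 -0.1] open 1.003 grip 0.0
```

View pics/w1.png

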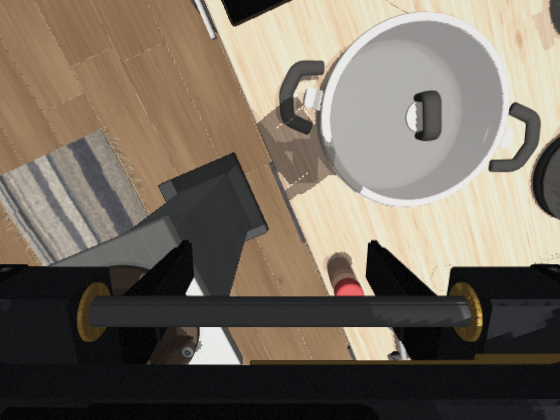

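The wrist view shows the pot with its lid. The knob bar stands vertical in the image at about columns 416–441, rows 91–140, so the grasp yaw is already close. I'll measure it exactly.

```bash
python3 -c "
from h import *
c=np.load('w1.npy',allow_pickle=True).item()
g=c['color'].max(2)[80:155,390:465]; m=(g<75).astype(np.uint8)
n,l,st,ce=cv2.connectedComponentsWithStats(m); i=1+st[1:,4].argmax(); print(st[i],ce[i]+[390,80])
v,u=np.nonzero(l==i); uv=np.c_[u+390,v+80]; z=c['z_map'][uv[:,1],uv[:,0]]; P=world(c,uv,z)
print(np.percentile(P,[2,50,98],axis=0).round())
k=P[:,2]>155; T=uv[k]; print(k.sum()); W=onplane(c,T,165.)
r=cv2.minAreaRect(W[:,:2].astype(np.float32)); print(r, W.mean(0)); bp=cv2.boxPoints(r); e=np.diff(bp,axis=0); print([(np.linalg.norm(x),np.degrees(np.arctan2(x[1],x[0]))) for x in e])
# lid rim: ellipse centre from white rim on plane 109
hsv=c['color'].astype(int); 
"

```

```text
[ 24  11  26  50 405] [424.22222222 115.31604938]
[[528. 152. 138.]
 [537. 180. 160.]
 [553. 201. 165.]]
289
((538.8766479492188, 176.5241241455078), (50.07111740112305, 24.445592880249023), 67.65245056152344) [535.76565924 177.71328589 165.        ]
[(np.float32(24.445618), np.float32(-22.34753)), (np.float32(50.07112), np.float32(67.65248)), (np.float32(24.445618), np.float32(157.65247))]
```

```bash
python3 -c "
from h import *
inc([541,176,215],np.radians(67.5))"
```

```text
slide [0.075  0.1592 0.1154] roll -0.003 t 5.28 tcp [365.1 168.1 330.3] rpy [ 3.141 -0.     1.175] f [-0.4  0.7 -0.1] open 1.003 grip 0.0
```

Request:
step_arm --increments '[{"slide": [0.025, 0.053, 0], "roll": 0}, {"slide": [0.045, 0.1, 0.02], "roll": 0}, {"slide": [0.065, 0.14, 0.06], "roll": 0}, {"slide": [0.075, 0.159, 0.1], "roll": 0}, {"slide": [0.075, 0.159, 0.115], "roll": 0}]'

```text
t: 5.9
eef_pos: [540.5, 175.6, 211.8]
tcp_rot: [-3.138, 0.002, 1.174]
ft_force: [-0.2, -0.5, 0.5]
opening: 1.001
grip_force: 0.0
```

```bash
python3 -c "
from h import *
c=imaging.read_camera('wrist'); cv2.imwrite('pics/w2.png',c['color'][:,:,::-1]); np.save('w2.npy',c,allow_pickle=True)
K=project(c,[[541,176,167]]); print(K)
s=state(); print(project(c,[s['eef_pos']]))
inc([541,176,141],np.radians(67.5))"
```

```text
[[280.59091111 216.8576582 ]]
[[278.58508651 238.57220414]]
slide [0.0012 0.0016 0.0705] roll -0.004 t 5.95 tcp [539.4 175.6 211.5] rpy [-3.137e+00  3.000e-03  1.175e+00] f [-0.   0.4 -0.6] open 1.002 grip 0.0
```

View pics/w2.png

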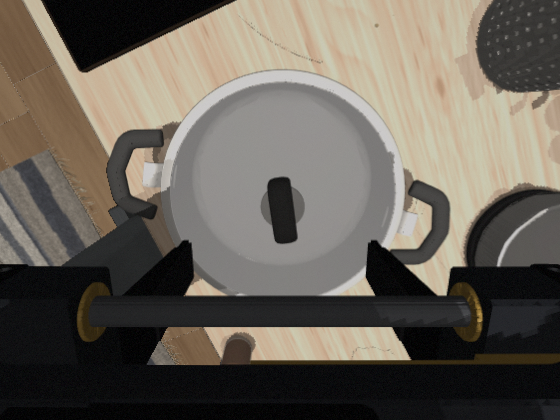

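The knob runs from about (278,180) to (287,240), so it is turned about 7° from the tool. I'll refine from this view.

```bash
python3 -c "
from h import *
c=np.load('w2.npy',allow_pickle=True).item()
g=c['color'].max(2)[165:255,255:310]; m=(g<60).astype(np.uint8)
n,l,st,ce=cv2.connectedComponentsWithStats(m); i=1+st[1:,4].argmax(); print(st[i])
v,u=np.nonzero(l==i); uv=np.c_[u+255,v+165]; P=world(c,uv,c['z_map'][uv[:,1],uv[:,0]]); print(np.percentile(P,[2,50,98],axis=0).round())
k=P[:,2]>160
W=onplane(c,uv[k],166.); r=cv2.minAreaRect(W[:,:2].astype(np.float32)); print(k.sum(),r,W.mean(0))
pc=np.linalg.eigh(np.cov(W[:,:2].T))[1][:,1]; print(np.degrees(np.arctan2(pc[1],pc[0])))
# lid rim ellipse: bright pixels near pot
x=c['z_map']; U,V=np.meshgrid(np.arange(150,420),np.arange(60,235)); q=np.c_[U.ravel(),V.ravel()]; Q=world(c,q,x[q[:,1],q[:,0]])
k=(abs(Q[:,2]-109)<8); Q=Q[k]; d=np.hypot(Q[:,0]-541,Q[:,1]-176); Q=Q[(d<125)]
A=np.c_[2*Q[:,:2],np.ones(len(Q))]
h=cv2.convexHull(Q[:,:2].astype(np.float32))[:,0]; print(len(Q),cv2.minEnclosingCircle(h))
"

```

```text
[  13   12   29   67 1491]
[[531. 154. 147.]
 [544. 181. 165.]
 [556. 201. 167.]]
1310 ((543.0054321289062, 177.42921447753906), (47.42494201660156, 18.219655990600586), 75.28030395507812) [543.06649836 177.5601907  166.        ]
74.86763973341398
3770 ((541.1033935546875, 176.2083740234375), 124.95985412597656)
```

```bash
python3 -c "
from h import *
inc([543,178,141],np.radians(75))"
```

```text
slide [0.0038 0.0027 0.0705] roll -0.134 t 5.95 tcp [539.4 175.6 211.5] rpy [-3.137e+00  3.000e-03  1.175e+00] f [-0.   0.4 -0.6] open 1.002 grip 0.0
```

Request:
step_arm --increments '[{"slide": [0.004, 0.003, 0.01], "roll": -0.134}, {"slide": [0.004, 0.003, 0.03], "roll": -0.134}, {"slide": [0.004, 0.003, 0.05], "roll": -0.134}, {"slide": [0.004, 0.003, 0.05], "roll": -0.134}, {"slide": [0.004, 0.003, 0.05], "roll": -0.134}]'

```text
t: 6.58
eef_pos: [544.7, 178.6, 166.7]
tcp_rot: [3.14, -0.001, 1.309]
ft_force: [-0.2, -0.3, 0.3]
opening: 1.003
grip_force: 0.0
```

```bash
python3 -c "
from h import *
inc([543,178,141],np.radians(75))"
```

```text
slide [-0.001  -0.0015  0.0257] roll -0.0 t 6.58 tcp [544.7 178.6 166.7] rpy [ 3.140e+00 -1.000e-03  1.309e+00] f [-0.2 -0.3  0.3] open 1.003 grip 0.0
```

Request:
step_arm --increments '[{"slide": [-0.001, -0.001, 0.015], "roll": 0}, {"slide": [-0.001, -0.001, 0.025], "roll": 0}, {"slide": [-0.001, -0.001, 0.025], "roll": 0}]'

```text
t: 6.95
eef_pos: [542.6, 177.6, 139.1]
tcp_rot: [-3.14, 0.001, 1.309]
ft_force: [0.1, 0.3, -0.3]
opening: 0.996
grip_force: 0.0
```

Request:
step_arm --increments '[{"slide": [0, 0, 0], "roll": 0}, {"slide": [0, 0, 0], "roll": 0}, {"slide": [0, 0, 0], "roll": 0}, {"slide": [0, 0, 0], "roll": 0}, {"slide": [0, 0, 0], "roll": 0}]' --fingers 0

```text
t: 7.58
eef_pos: [543.1, 177.7, 140.2]
tcp_rot: [3.142, -0.0, 1.309]
ft_force: [0.3, 0.3, -0.1]
opening: 0.53
grip_force: 0.0
```

Request:
step_arm --increments '[{"slide": [0, 0, 0], "roll": 0}, {"slide": [0, 0, 0], "roll": 0}, {"slide": [0, 0, 0], "roll": 0}, {"slide": [0, 0, 0], "roll": 0}, {"slide": [0, 0, 0], "roll": 0}]'

```text
t: 8.2
eef_pos: [543.1, 177.6, 140.1]
tcp_rot: [-3.142, -0.0, 1.309]
ft_force: [-0.1, 0.1, 0.2]
opening: 0.025
grip_force: 0.0
```

Request:
step_arm --increments '[{"slide": [0, 0, 0], "roll": 0}, {"slide": [0, 0, 0], "roll": 0}]'

```text
t: 8.45
eef_pos: [543.1, 177.7, 140.1]
tcp_rot: [-3.142, -0.0, 1.309]
ft_force: [-0.1, -0.3, 0.2]
opening: 0.004
grip_force: 0.0
```

The fingers closed on nothing, so I need a look.

```bash
python3 -c "
from h import *
c=imaging.read_camera('wrist'); cv2.imwrite('pics/w3.png',c['color'][:,:,::-1]); np.save('w3.npy',c,allow_pickle=True)
s=state(); print(project(c,[s['eef_pos'],[543,178,167]]))
d=imaging.read_camera('side'); np.save('side2.npy',d,allow_pickle=True)
cv2.imwrite('pics/w3s.png',cv2.resize(d['color'][130:240,210:330],None,fx=4,fy=4)[:,:,::-1])
a=cv2.imread('pics/w3.png');b=cv2.imread('pics/w3s.png'); b=cv2.resize(b,(380,420)); cv2.imwrite('pics/w3c.png',cv2.resize(np.hstack([a,b]),(800,357)))
"

```

```text
[[280.24447434 238.19243608]
 [280.0249289  254.33531262]]
```

View pics/w3c.png

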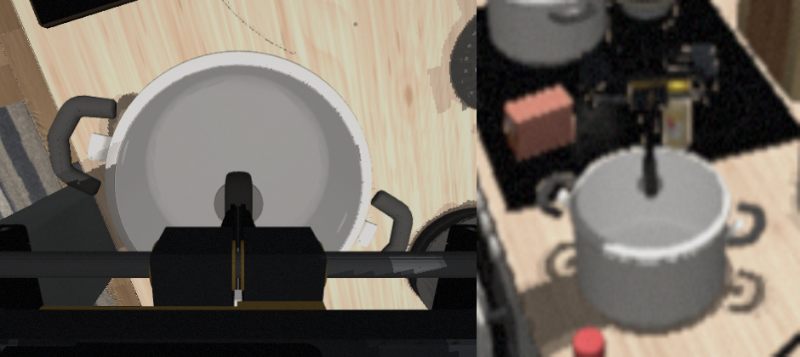

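```bash
python3 -c "
from h import *
c=np.load('w3.npy',allow_pickle=True).item()
a=np.radians(75); e=np.array([np.cos(a),np.sin(a),0])
for z in (136,150,167): print(z,[project(c,[np.array([543,178,z])+t*e])[0].round() for t in (-27,0,27)])
for r in range(190,300,6): print(r,[world(c,[[u,r]]).round()[0].astype(int).tolist() for u in (272,280,288)], c['color'][r,280])
im=cv2.resize(c['color'][180:320,190:370],None,fx=4,fy=4,interpolation=cv2.INTER_CUBIC); im=np.clip(im.astype(float)*2.5,0,255).astype(np.uint8); cv2.imwrite('pics/w3z.png',im[:,:,::-1])
"

```

```text
136 [array([280., 273.]), array([280., 236.]), array([280., 195.])]
150 [array([280., 283.]), array([280., 243.]), array([280., 201.])]
167 [array([280., 297.]), array([280., 254.]), array([280., 208.])]
190 [[546, 208, 133], [551, 207, 133], [556, 205, 133]] [153 151 148]
196 [[545, 205, 134], [550, 203, 134], [555, 202, 134]] [155 152 150]
202 [[544, 202, 137], [549, 201, 139], [554, 199, 137]] [33 32 31]
208 [[545, 202, 153], [549, 201, 154], [554, 199, 153]] [23 23 22]
214 [[544, 200, 159], [548, 199, 158], [553, 197, 158]] [29 28 27]
220 [[543, 197, 162], [548, 196, 163], [552, 195, 162]] [30 29 27]
226 [[543, 195, 164], [547, 193, 164], [551, 192, 163]] [32 30 31]
232 [[542, 192, 166], [546, 191, 166], [551, 189, 165]] [31 32 31]
238 [[541, 188, 166], [546, 188, 167], [550, 186, 166]] [31 30 28]
244 [[542, 190, 181], [546, 188, 177], [550, 188, 180]] [20 19 20]
250 [[542, 191, 190], [546, 188, 185], [550, 189, 190]] [20 20 22]
256 [[542, 191, 197], [546, 188, 192], [550, 189, 197]] [20 19 20]
262 [[542, 190, 204], [545, 187, 199], [549, 189, 203]] [15 15 18]
268 [[550, 213, 259], [545, 188, 206], [554, 211, 257]] [21 20 22]
274 [[550, 212, 261], [545, 188, 211], [554, 211, 262]] [19 19 18]
280 [[550, 212, 265], [545, 186, 213], [554, 211, 265]] [17 16 14]
286 [[550, 212, 268], [544, 182, 212], [554, 211, 268]] [17 18 19]
292 [[550, 213, 272], [543, 180, 213], [554, 211, 271]] [66 65 65]
298 [[550, 213, 275], [551, 207, 266], [553, 211, 274]] [27 27 28]
```

View pics/w3z.png

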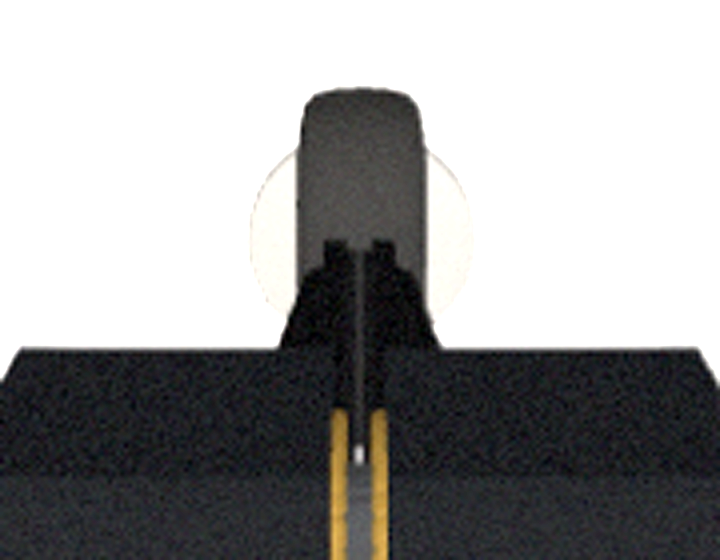

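```bash
python3 -c "
from h import *
c=np.load('w2.npy',allow_pickle=True).item()
for (u,v) in [(187,244),(184,250),(188,256),(180,262),(372,244),(376,250),(372,256),(385,256)]: print(u,v,world(c,[[u,v]]).round()[0],c['color'][v,u])
c=np.load('w3.npy',allow_pickle=True).item()
for v in range(236,250): print(v,[world(c,[[u,v]]).round()[0].astype(int).tolist() for u in (266,269,272,274,277,280,283,285,288,291,295)])
d=np.load('side2.npy',allow_pickle=True).item()
for v in range(150,192,3): print(v,[world(d,[[u,v]]).round()[0].astype(int).tolist() for u in range(268,280,2)],d['color'][v,272])
s=state(); print(s['joints'],s['tau'],s['moment'])
"

```

```text
187 244 [498. 204. 247.] [12  8 13]
184 250 [500. 204. 258.] [10 12 12]
188 256 [499. 199. 254.] [8 8 9]
180 262 [500. 202. 267.] [ 9 11  7]
372 244 [589. 167. 249.] [5 6 4]
376 250 [589. 167. 257.] [4 4 2]
372 256 [587. 164. 256.] [ 6 10  9]
385 256 [591. 167. 267.] [0 0 0]
236 [[538, 190, 164], [540, 189, 164], [541, 189, 166], [542, 189, 166], [544, 189, 166], [546, 188, 166], [547, 188, 166], [548, 188, 166], [550, 187, 165], [552, 186, 165], [554, 186, 164]]
237 [[538, 189, 164], [539, 189, 164], [541, 189, 167], [542, 189, 166], [544, 188, 166], [546, 188, 166], [547, 187, 166], [548, 187, 167], [550, 187, 166], [551, 186, 165], [554, 184, 163]]
238 [[538, 188, 164], [539, 189, 166], [541, 188, 166], [542, 188, 166], [544, 187, 165], [546, 188, 167], [547, 187, 166], [548, 186, 166], [550, 186, 166], [551, 185, 164], [553, 184, 164]]
239 [[538, 188, 165], [539, 188, 165], [541, 188, 166], [542, 187, 166], [544, 187, 166], [545, 187, 166], [547, 186, 165], [548, 186, 165], [550, 185, 165], [551, 185, 165], [553, 183, 164]]
240 [[537, 187, 163], [539, 187, 165], [542, 190, 174], 
[... 3016 characters left out ...]
80 [[540, 231, 129], [546, 227, 130], [537, 173, 165], [544, 172, 164], [565, 211, 135], [577, 220, 127]] [42 41 40]
183 [[533, 211, 129], [540, 207, 130], [534, 165, 158], [539, 159, 160], [546, 155, 161], [569, 199, 128]] [54 52 52]
186 [[525, 188, 132], [531, 182, 134], [530, 154, 152], [536, 149, 154], [544, 149, 152], [560, 173, 133]] [61 62 61]
189 [[518, 168, 133], [527, 169, 130], [529, 153, 139], [536, 150, 139], [543, 147, 140], [551, 149, 137]] [89 89 87]
[2.00527180e-01 4.60650864e-01 1.73996674e+00 9.34603432e-05
 9.40908156e-01 4.62437805e-01] [ 2.42972164e-03 -5.64124131e+01 -2.30289567e+01  7.27970176e-02
 -4.36364586e-03  5.44431589e-05] [-0.09017277  0.08389622  0.02419015]
```

The cameras show the real fingertips about 34 mm above the reported TCP. Both wrist views and the side view agree: the tips are at z≈174 with the TCP reading 140. The fingers closed just above the knob without touching it. I'll reopen, go down by that amount while watching the force, and close again.

Request:
step_arm --increments '[{"slide": [0, 0, 0], "roll": 0}, {"slide": [0, 0, 0], "roll": 0}, {"slide": [0, 0, 0], "roll": 0}, {"slide": [0, 0, 0], "roll": 0}, {"slide": [0, 0, 0], "roll": 0}]' --fingers 0.6

```text
t: 9.18
eef_pos: [543.1, 177.7, 140.1]
tcp_rot: [-3.142, -0.0, 1.309]
ft_force: [-0.0, 0.6, -0.3]
opening: 0.474
grip_force: 0.0
```

Request:
step_arm --increments '[{"slide": [0, 0, 0.01], "roll": 0}, {"slide": [0, 0, 0.02], "roll": 0}, {"slide": [0, 0, 0.02], "roll": 0}]'

```text
t: 9.55
eef_pos: [542.6, 177.5, 118.9]
tcp_rot: [-3.14, 0.001, 1.309]
ft_force: [-0.4, 0.1, -0.4]
opening: 0.599
grip_force: 0.0
```

Request:
step_arm --increments '[{"slide": [0, 0, 0.006], "roll": 0}, {"slide": [0, 0, 0.01], "roll": 0}, {"slide": [0, 0, 0.01], "roll": 0}]'

```text
t: 9.93
eef_pos: [543.0, 177.6, 109.8]
tcp_rot: [-3.141, 0.0, 1.309]
ft_force: [0.4, -0.8, 1.0]
opening: 0.602
grip_force: 0.0
```

```bash
python3 -c "
from h import *
c=imaging.read_camera('wrist')
for v in (238,240,242,244,246,250,254): print(v,[world(c,[[u,v]]).round()[0].astype(int).tolist() for u in list(range(212,244,6))+list(range(318,350,6))])
inc([543,178,107])
"

```

```text
238 [[508, 196, 133], [511, 195, 133], [514, 195, 133], [518, 194, 134], [521, 193, 134], [524, 192, 134], [566, 181, 134], [569, 180, 134], [573, 178, 132], [576, 178, 134], [579, 177, 134], [582, 177, 135]]
240 [[507, 195, 134], [514, 198, 144], [514, 193, 133], [517, 193, 134], [521, 192, 134], [524, 191, 135], [566, 180, 133], [569, 178, 133], [572, 178, 134], [575, 182, 145], [579, 176, 133], [582, 176, 135]]
242 [[507, 194, 133], [514, 197, 147], [516, 196, 144], [517, 192, 134], [520, 191, 134], [524, 190, 133], [565, 178, 133], [569, 177, 133], [572, 177, 134], [574, 181, 146], [577, 181, 148], [582, 174, 134]]
244 [[506, 193, 133], [515, 198, 151], [517, 195, 146], [516, 190, 133], [520, 189, 133], [523, 189, 134], [565, 178, 135], [568, 177, 135], [572, 176, 134], [574, 180, 146], [577, 181, 150], [582, 173, 134]]
246 [[506, 192, 133], [515, 198, 154], [517, 195, 149], [516, 189, 133], [520, 188, 134], [523, 187, 134], [565, 176, 134], [568, 176, 135], [571, 175, 134], [574, 180, 150], [576, 181, 154], [582, 171, 133]]
250 [[513, 198, 158], [516, 197, 159], [517, 194, 153], [515, 187, 133], [519, 186, 135], [522, 185, 134], [564, 174, 134], [568, 172, 133], [571, 172, 134], [573, 181, 155], [576, 181, 158], [578, 180, 157]]
254 [[514, 198, 163], [516, 196, 161], [517, 193, 154], [515, 184, 133], [518, 183, 134], [522, 183, 135], [564, 172, 134], [567, 170, 133], [570, 169, 133], [572, 178, 155], [575, 181, 162], [577, 181, 164]]
slide [ 0.0003 -0.0002  0.0031] roll 0 t 9.97 tcp [543.1 177.7 110.1] rpy [-3.141 -0.     1.309] f [ 0.   0.2 -0. ] open 0.597 grip 0.0
```

The tips are confirmed at z≈144 with the dome at about 134. I'll go down 2 mm and close.

Request:
step_arm --increments '[{"slide": [0, 0, 0.002], "roll": 0}, {"slide": [0, 0, 0.002], "roll": 0}, {"slide": [0, 0, 0.002], "roll": 0}, {"slide": [0, 0, 0.002], "roll": 0}, {"slide": [0, 0, 0.002], "roll": 0}]' --fingers 0

```text
t: 10.6
eef_pos: [543.2, 177.7, 108.2]
tcp_rot: [3.141, -0.0, 1.309]
ft_force: [-0.8, 0.5, 0.9]
opening: 0.187
grip_force: 30.0
```

Request:
step_arm --increments '[{"slide": [0, 0, 0], "roll": 0}, {"slide": [0, 0, 0], "roll": 0}, {"slide": [0, 0, 0], "roll": 0}]'

```text
t: 10.98
eef_pos: [543.2, 177.7, 108.2]
tcp_rot: [3.141, -0.0, 1.309]
ft_force: [-0.2, -0.3, 1.9]
opening: 0.188
grip_force: 30.0
```

Gripped: the opening of 0.188 is about 18 mm, at 30 N. While lifting, I'll fit the stand's pose from the side and top depth.

Request:
step_arm --increments '[{"slide": [0, 0, -0.01], "roll": 0}, {"slide": [0, 0, -0.03], "roll": 0}, {"slide": [0, 0, -0.06], "roll": 0}, {"slide": [0, 0, -0.1], "roll": 0}, {"slide": [0, 0, -0.14], "roll": 0}]'

```text
t: 11.6
eef_pos: [542.5, 177.6, 249.3]
tcp_rot: [-3.14, 0.0, 1.309]
ft_force: [1.0, 0.1, -6.4]
opening: 0.188
grip_force: 30.0
```

```bash
cat > fit.py <<'E'
from h import *
from scipy.optimize import minimize
cs=[]
for n in ("side","top"):
    c=imaging.read_camera(n); np.save(f"{n}_f.npy",c,allow_pickle=True); cs.append(c)
def cloud(c,b):
    u,v=np.meshgrid(np.arange(b[0],b[2]),np.arange(b[1],b[3])); uv=np.c_[u.ravel(),v.ravel()]
    z=c["z_map"][uv[:,1],uv[:,0]]; k=z>0; uv=uv[k]
    return np.c_[world(c,uv,z[k]),c["color"][uv[:,1],uv[:,0]].max(1)]
t=np.radians(40)
def frame(p):
    o=np.array([p[0],p[1],p[2]]); y=p[3]; ex=np.array([np.cos(t)*np.cos(y),np.cos(t)*np.sin(y),np.sin(t)]); ey=np.array([-np.sin(y),np.cos(y),0])
    return o,np.c_[ex,ey,np.cross(ex,ey)]
def dist(p,P):
    o,R=frame(p); q=(P-o)@R; d=[]
    for s in (-40,40):
        ax=np.clip(q[:,0],0,225); d.append(np.sqrt((q[:,0]-ax)**2+(q[:,1]-s)**2+(q[:,2]+4)**2))
    return np.min(d,0)
if __name__=="__main__":
    S=[cloud(cs[0],(270,222,352,305)),cloud(cs[1],(335,145,390,230))]
    for name,Q in (("side",S[0]),("top",S[1]),("both",np.vstack(S))):
        Q=Q[(Q[:,2]>15)&(Q[:,2]<220)&(Q[:,3]<75)&(Q[:,1]<-80)&(Q[:,1]>-340)&(Q[:,0]<640)][:,:3]
        f=lambda p:-np.exp(-(dist(p,Q)/8)**2).sum()
        best=min((minimize(f,[438+a,-205+b,44,np.radians(w)],method="Nelder-Mead",options=dict(initial_simplex=np.array([438+a,-205+b,44,np.radians(w)])+np.vstack([np.zeros(4),np.diag([20,20,10,.15])]),maxiter=600)) for w in (-25,-10,5) for a in (-10,10) for b in (-10,10)),key=lambda r:r.fun)
        p=best.x; o,R=frame(p); q=(Q-o)@R; k=dist(p,Q)<9
        print(name,len(Q),best.fun.round(),p[:3].round(1),np.degrees(p[3]).round(1),"x range",np.percentile(q[k,0],[1,99]).round(),"yneg/pos",q[k&(q[:,1]<0),1].mean().round(1),q[k&(q[:,1]>0),1].mean().round(1))
        pg=q[(q[:,2]>6)&(q[:,2]<32)&(abs(abs(q[:,1])-60)<14)&(q[:,0]<90)&(q[:,0]>5)]; print("pegs",[(pg[pg[:,1]*s>0].mean(0).round(),(pg[:,1]*s>0).sum()) for s in (-1,1) if (pg[:,1]*s>0).any()])
        np.save("rest.npy",p)
    c=cs[0]; im=cv2.resize(c["color"][215:310,260:380],None,fx=6,fy=6,interpolation=cv2.INTER_CUBIC)[:,:,::-1].copy()
    L=lambda a:tuple(int(x) for x in ((project(c,[o+R@np.array(a)])[0]-[260,215]+.5)*6))
    for s in (-40,40): cv2.line(im,L([0,s,0]),L([225,s,0]),(0,0,255),1)
    for x in (25,65):
        for s in (-60,60): cv2.line(im,L([x,s,0]),L([x,s,26]),(0,255,0),1)
    cv2.imwrite("pics/fit.png",im)
E
python3 fit.py; python3 -c "
from h import *
s=state();print(s['eef_pos'],s['ft_force'],s['grip_force'],s['opening'],s['t'])"
```

```text
side 619 -272.0 [ 431.4 -206.9   44.9] -9.9 x range [  2. 223.] yneg/pos -39.8 39.8
pegs [(array([ 65., -60.,  19.]), np.int64(37)), (array([64., 58., 17.]), np.int64(22))]
top 70 -35.0 [ 434.5 -202.2   51.1] -9.8 x range [  7. 153.] yneg/pos -40.1 40.0
pegs [(array([ 57., -52.,  17.]), np.int64(3)), (array([58., 63., 22.]), np.int64(12))]
both 689 -296.0 [ 431.5 -206.3   45.1] -10.0 x range [  2. 223.] yneg/pos -40.2 40.1
pegs [(array([ 65., -59.,  19.]), np.int64(38)), (array([63., 60., 19.]), np.int64(33))]
[544.26109447 177.99886295 252.19147402] [ 0.37052598 -0.12770938 -5.64629339] 29.99900132417679 0.1845702730920483 11.7
```

View pics/fit.png

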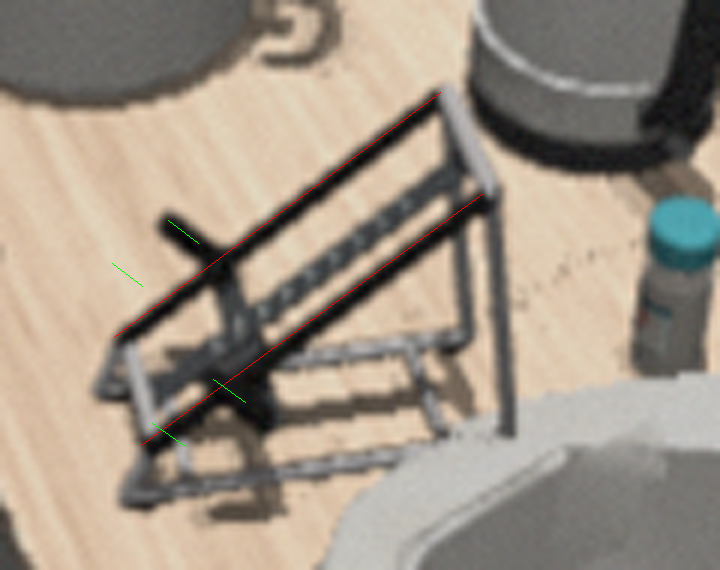

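The stand fit is good: the overlaid bars lie on the picture and the pegs sit about 64 mm up the slope. The rest origin is (431.5,-206.3,45.1) with yaw −10°. The lid is lifted and weighs about 6 N. I'll check the kettle clearance and then compute the transport.

```bash
python3 -c "
from h import *
c=np.load('side_f.npy',allow_pickle=True).item()
u,v=np.meshgrid(np.arange(330,390),np.arange(165,245)); q=np.c_[u.ravel(),v.ravel()]; P=world(c,q,c['z_map'][q[:,1],q[:,0]]); k=(P[:,2]>100)&(P[:,2]<280)&(P[:,1]>-150)&(P[:,1]<250); print(np.percentile(P[k],[1,5,50,95,99],axis=0).round())
inc([510,-20,255],np.radians(30)); inc([555,-228,225],np.radians(-10))"
```

```text
[[ 733. -149.  101.]
 [ 737. -141.  108.]
 [ 789.  -59.  180.]
 [ 962.  182.  254.]
 [ 964.  214.  256.]]
slide [-0.2001  0.0182 -0.0033] roll 0.785 t 11.7 tcp [544.3 178.  252.2] rpy [ 3.136e+00 -3.000e-03  1.309e+00] f [ 0.4 -0.1 -5.6] open 0.185 grip 30.0
slide [-0.3895  0.1153  0.0267] roll 1.483 t 11.7 tcp [544.3 178.  252.2] rpy [ 3.136e+00 -3.000e-03  1.309e+00] f [ 0.4 -0.1 -5.6] open 0.185 grip 30.0
```

Request:
step_arm --increments '[{"slide": [-0.03, 0.002, 0], "roll": 0.12}, {"slide": [-0.07, 0.005, 0], "roll": 0.27}, {"slide": [-0.115, 0.01, 0], "roll": 0.43}, {"slide": [-0.16, 0.015, 0], "roll": 0.6}, {"slide": [-0.2, 0.018, 0], "roll": 0.77}]'

```text
t: 12.32
eef_pos: [507.5, -21.5, 246.6]
tcp_rot: [-3.14, 0.002, 0.533]
ft_force: [0.8, 0.5, -5.3]
opening: 0.189
grip_force: 30.0
```

```bash
python3 -c "
from h import *
inc([555,-228,225],np.radians(-10))"
```

```text
slide [-0.064   0.202   0.0214] roll 0.708 t 12.32 tcp [507.5 -21.5 246.6] rpy [-3.14e+00  2.00e-03  5.33e-01] f [ 0.8  0.5 -5.3] open 0.189 grip 30.0
```

Request:
step_arm --increments '[{"slide": [-0.013, 0.04, 0], "roll": 0.15}, {"slide": [-0.026, 0.08, 0], "roll": 0.3}, {"slide": [-0.039, 0.12, 0], "roll": 0.45}, {"slide": [-0.052, 0.16, 0], "roll": 0.6}, {"slide": [-0.062, 0.19, 0.01], "roll": 0.708}]'

```text
t: 12.95
eef_pos: [552.7, -216.6, 236.7]
tcp_rot: [-3.141, 0.001, -0.174]
ft_force: [-0.0, 1.0, -6.0]
opening: 0.186
grip_force: 30.0
```

Request:
step_arm --increments '[{"slide": [0, 0, 0], "roll": 0}, {"slide": [0, 0, 0], "roll": 0}]'

```text
t: 13.2
eef_pos: [552.4, -214.4, 237.0]
tcp_rot: [-3.141, 0.002, -0.168]
ft_force: [-0.1, 1.1, -5.4]
opening: 0.188
grip_force: 30.0
```

```bash
python3 -c "
from h import *
inc([555,-228,200],np.radians(-10))
c=imaging.read_camera('side'); np.save('s3.npy',c,allow_pickle=True); d=imaging.read_camera('wrist')
a=cv2.resize(c['color'][150:310,250:400],(450,480),interpolation=cv2.INTER_CUBIC); b=cv2.resize(d['color'],(350,262)); b=np.vstack([b,np.zeros((218,350,3),np.uint8)])
cv2.imwrite('pics/s3.png',np.hstack([a,b])[:,:,::-1])"
```

```text
slide [0.005 0.013 0.037] roll 0.006 t 13.2 tcp [ 552.4 -214.4  237. ] rpy [-3.141e+00  2.000e-03 -1.680e-01] f [-0.1  1.1 -5.4] open 0.188 grip 30.0
```

View pics/s3.png

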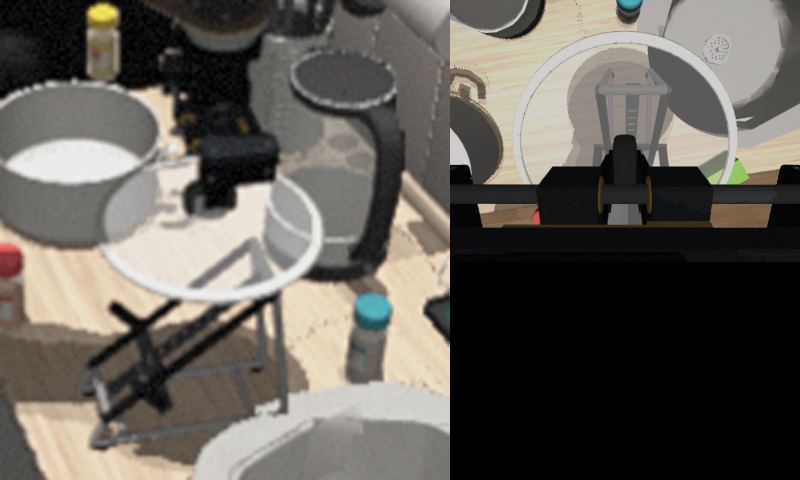

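The picture shows the lid level above the stand, with the bars visible through the glass and parallel to the knob. They are about 10 px right of the knob, which matches the 13 mm correction still to make. I'll correct and come down close.

Request:
step_arm --increments '[{"slide": [0.003, 0.008, 0], "roll": 0.006}, {"slide": [0.005, 0.013, 0.01], "roll": 0.006}, {"slide": [0.005, 0.013, 0.025], "roll": 0.006}, {"slide": [0.005, 0.013, 0.037], "roll": 0.006}, {"slide": [0.005, 0.013, 0.037], "roll": 0.006}]'

```text
t: 13.92
eef_pos: [555.2, -228.4, 199.7]
tcp_rot: [-3.141, 0.002, -0.175]
ft_force: [0.4, 0.6, -5.0]
opening: 0.19
grip_force: 30.0
```

```bash
python3 - <<'E'
from h import *
inc([555,-228,190],np.radians(-10))
d=imaging.read_camera('wrist'); np.save('w5.npy',d,allow_pickle=True)
p=np.load('rest.npy'); 
from fit import frame
o,R=frame(p); s=state(); q=R.T@(s['eef_pos']-o); print('rest coords of TCP',q.round(1))
im=cv2.resize(d['color'][60:270,130:470],None,fx=2,fy=2)[:,:,::-1].copy()
for sgn in (-40,40):
    a,b=[tuple(int(x) for x in (project(d,[o+R@np.array([t,sgn,0])])[0]-[130,60])*2) for t in (100,225)]
    cv2.line(im,a,b,(0,0,255),1)
cv2.imwrite('pics/w5.png',im)
E
```

```text
slide [-0.0002 -0.0003  0.0097] roll -0.001 t 13.93 tcp [ 555.2 -228.4  199.7] rpy [-3.141e+00  2.000e-03 -1.750e-01] f [ 0.4  0.6 -5. ] open 0.19 grip 30.0
rest coords of TCP [197.4  -0.5  38.5]
```

View pics/w5.png

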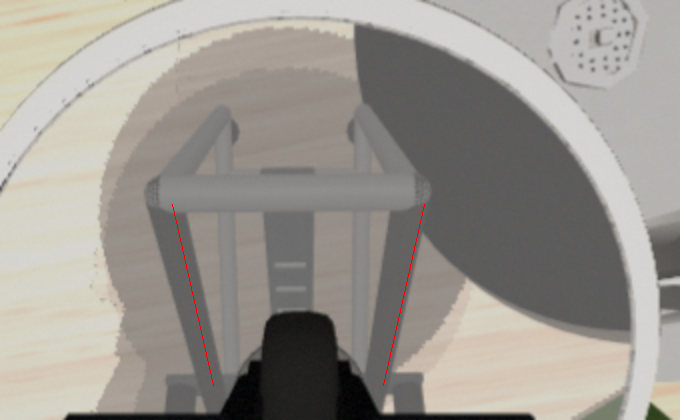

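The overlay shows the bars about 2–3 mm left of the fit, so I'll shift −2.5 mm in tool y. Now I'll lower gently to find contact with the upper ends.

Request:
step_arm --increments '[{"slide": [0, -0.0025, 0.004], "roll": 0}, {"slide": [0, -0.0025, 0.007], "roll": 0}, {"slide": [0, -0.0025, 0.009], "roll": 0}, {"slide": [0, -0.0025, 0.009], "roll": 0}]'

```text
t: 14.58
eef_pos: [556.1, -226.3, 191.9]
tcp_rot: [-3.141, 0.0, -0.175]
ft_force: [-0.1, -0.3, -5.8]
opening: 0.187
grip_force: 30.0
```

Request:
step_arm --increments '[{"slide": [-0.001, 0, 0.002], "roll": 0}, {"slide": [-0.003, 0, 0.004], "roll": 0}, {"slide": [-0.003, 0, 0.004], "roll": 0}]'

```text
t: 14.95
eef_pos: [553.5, -225.9, 188.6]
tcp_rot: [3.141, -0.002, -0.175]
ft_force: [1.3, -0.8, -1.9]
opening: 0.19
grip_force: 30.0
```

Contact came at z≈189, exactly as predicted. Now I'll roll the lid down about the bar ends.

Request:
step_arm --increments '[{"slide": [-0.002, 0, 0.003], "roll": 0}, {"slide": [-0.004, 0, 0.006], "roll": 0}, {"slide": [-0.005, 0, 0.008], "roll": 0}, {"slide": [-0.005, 0, 0.008], "roll": 0}]'

```text
t: 15.45
eef_pos: [547.5, -224.8, 179.8]
tcp_rot: [-3.141, 0.002, -0.175]
ft_force: [-5.2, -0.3, 2.1]
opening: 0.186
grip_force: 30.0
```

```bash
python3 -c "
from h import *
inc([555,-228,190],np.radians(-10)); s=state(); print(s['moment'])
d=imaging.read_camera('wrist'); m=d['z_map']
P=[world(d,[[u,v]])[0].round(1).tolist() for u,v in ((280,65),(230,70),(330,70),(140,180),(430,180))]; print(P)
cv2.imwrite('pics/w6.png',d['color'][:,:,::-1])"
```

```text
slide [ 0.008   0.0018 -0.0102] roll -0.001 t 15.45 tcp [ 547.5 -224.8  179.8] rpy [-3.141e+00  2.000e-03 -1.750e-01] f [-5.2 -0.3  2.1] open 0.186 grip 30.0
[-0.01870214  0.83991959 -0.0359911 ]
[[644.6, -242.2, 210.5], [646.7, -218.1, 209.5], [638.1, -265.2, 211.5], [602.0, -158.2, 204.9], [573.9, -313.2, 201.6]]
```

```bash
cat > tilt.py <<'E'
from h import *
def tilt():
    """fit lid plane from white rim pixels (wrist)"""
    d=imaging.read_camera('wrist'); col=d['color']; v,u=np.nonzero((d['z_map']>0)); k=(v<235); uv=np.c_[u[k],v[k]]
    P=world(d,uv,d['z_map'][uv[:,1],uv[:,0]]); s=state(); T=s['eef_pos']; ys=np.radians(-10); e=np.array([np.cos(ys),np.sin(ys)]); f=np.array([-e[1],e[0]])
    a=(P[:,:2]-T[:2])@e; b=(P[:,:2]-T[:2])@f; z=P[:,2]-T[2]
    best=None
    for th in np.radians(np.arange(0,50,1.)):
        L=np.array([48*np.sin(th),48*(1-np.cos(th))+.8]); x=(a-L[0])*np.cos(th)+(z-L[1])*np.sin(th); n=-(a-L[0])*np.sin(th)+(z-L[1])*np.cos(th); r=np.hypot(x,b)
        sc=((abs(r-107)<5)&(abs(n-3)<4)).sum()
        if best is None or sc>best[0]: best=(sc,np.degrees(th))
    print("tilt",best,"tcp",T.round(1),"f",s['ft_force'].round(1),"M",s['moment'].round(2),"grip",s['grip_force'].round(1),s['opening'].round(3),"t",round(s['t'],2))
    return d
if __name__=="__main__": tilt()
E
python3 tilt.py
```

```text
Traceback (most recent call last):
  File "tilt.py", line 14, in <module>
    if __name__=="__main__": tilt()
                             ~~~~^^
  File "tilt.py", line 12, in tilt
    print("tilt",best,"tcp",T.round(1),"f",s['ft_force'].round(1),"M",s['moment'].round(2),"grip",s['grip_force'].round(1),s['opening'].round(3),"t",round(s['t'],2))
                                                                                                  ^^^^^^^^^^^^^^^^^^^^^
AttributeError: 'float' object has no attribute 'round'
```

```bash
sed -i "s/s\['grip_force'\].round(1),s\['opening'\].round(3)/s['grip_force'],s['opening']/" tilt.py; python3 tilt.py
```

```text
tilt (np.int64(7892), np.float64(13.0)) tcp [ 547.5 -224.8  179.8] f [-5.5 -0.4  3.2] M [-0.07  0.93  0.01] grip 30.001144409179688 0.1869719406643726 t 15.6
```

The lid is pivoting in the grip as intended, now at about 13°. I'll continue along the arc.

Request:
step_arm --increments '[{"slide": [-0.002, 0, 0.003], "roll": 0}, {"slide": [-0.004, 0, 0.007], "roll": 0}, {"slide": [-0.006, 0, 0.01], "roll": 0}, {"slide": [-0.006, 0, 0.01], "roll": 0}]'

```text
t: 16.1
eef_pos: [542.2, -223.8, 169.6]
tcp_rot: [-3.141, 0.0, -0.175]
ft_force: [-1.3, -1.6, -2.0]
opening: 0.187
grip_force: 30.0
```

```bash
python3 tilt.py
```

```text
tilt (np.int64(9734), np.float64(23.0)) tcp [ 542.2 -223.8  169.6] f [-0.4 -2.1 -2. ] M [-0.25  0.25 -0.07] grip 29.998680353164673 0.18597478029544362 t 16.15
```

Request:
step_arm --increments '[{"slide": [-0.0015, 0, 0.004], "roll": 0}, {"slide": [-0.003, 0, 0.008], "roll": 0}, {"slide": [-0.004, 0, 0.011], "roll": 0}, {"slide": [-0.004, 0, 0.011], "roll": 0}]'

```text
t: 16.65
eef_pos: [538.2, -223.0, 158.7]
tcp_rot: [-3.141, 0.001, -0.175]
ft_force: [-2.4, -1.7, -1.4]
opening: 0.189
grip_force: 30.0
```

Request:
step_arm --increments '[{"slide": [-0.0005, 0, 0.003], "roll": 0}, {"slide": [-0.001, 0, 0.005], "roll": 0}, {"slide": [-0.001, 0, 0.005], "roll": 0}]'

```text
t: 17.02
eef_pos: [537.3, -222.9, 153.9]
tcp_rot: [-3.141, 0.0, -0.175]
ft_force: [-2.6, -1.4, 0.1]
opening: 0.188
grip_force: 30.0
```

```bash
python3 tilt.py
```

```text
tilt (np.int64(13458), np.float64(37.0)) tcp [ 537.3 -222.9  153.9] f [-3.4 -1.7  0.2] M [-0.26  0.59 -0.04] grip 29.99979704618454 0.18623080535606704 t 17.07
```

Request:
step_arm --increments '[{"slide": [-0.0005, 0, 0.0015], "roll": 0}, {"slide": [-0.001, 0, 0.003], "roll": 0}, {"slide": [-0.001, 0, 0.003], "roll": 0}]'

```text
t: 17.45
eef_pos: [536.5, -222.7, 151.0]
tcp_rot: [-3.141, -0.0, -0.175]
ft_force: [-1.8, -0.9, 0.6]
opening: 0.186
grip_force: 30.0
```

Request:
step_arm --increments '[{"slide": [0, 0, 0.001], "roll": 0}, {"slide": [-0.0005, 0, 0.002], "roll": 0}, {"slide": [-0.0005, 0, 0.002], "roll": 0}]'

```text
t: 17.82
eef_pos: [535.9, -222.6, 149.0]
tcp_rot: [-3.141, 0.0, -0.175]
ft_force: [-1.8, 0.5, 0.7]
opening: 0.187
grip_force: 30.0
```

```bash
python3 tilt.py
```

```text
tilt (np.int64(14928), np.float64(40.0)) tcp [ 535.9 -222.6  149. ] f [-2.  -0.1  1.4] M [ 0.06  0.18 -0.07] grip 30.00046044588089 0.18602511147854475 t 17.88
```

The lid is now flat at about 40°, roughly 11 mm above the predicted peg position. I'll slide it down the slope slowly while watching the force.

Request:
step_arm --increments '[{"slide": [0, 0, 0.001], "roll": 0}, {"slide": [-0.0015, 0, 0.0025], "roll": 0}, {"slide": [-0.003, 0, 0.0038], "roll": 0}, {"slide": [-0.0045, 0, 0.005], "roll": 0}, {"slide": [-0.0045, 0, 0.005], "roll": 0}]'

```text
t: 18.5
eef_pos: [531.1, -221.8, 143.8]
tcp_rot: [-3.141, 0.001, -0.175]
ft_force: [-2.9, -0.1, 0.2]
opening: 0.188
grip_force: 30.0
```

```bash
python3 tilt.py
```

```text
tilt (np.int64(15429), np.float64(42.0)) tcp [ 531.2 -221.8  143.9] f [-3.9  0.5 -0.9] M [0.14 0.38 0.11] grip 30.000813603401184 0.18856293782192993 t 18.55
```

Request:
step_arm --increments '[{"slide": [-0.0015, 0, 0.0012], "roll": 0}, {"slide": [-0.003, 0, 0.0025], "roll": 0}, {"slide": [-0.003, 0, 0.0025], "roll": 0}]'

```text
t: 18.92
eef_pos: [528.3, -221.3, 141.5]
tcp_rot: [-3.141, 0.0, -0.175]
ft_force: [-2.4, 0.5, 0.3]
opening: 0.187
grip_force: 30.0
```

Request:
step_arm --increments '[{"slide": [-0.0012, 0, 0.001], "roll": 0}, {"slide": [-0.0023, 0, 0.002], "roll": 0}, {"slide": [-0.0023, 0, 0.002], "roll": 0}]'

```text
t: 19.3
eef_pos: [527.2, -221.2, 140.3]
tcp_rot: [3.141, -0.003, -0.175]
ft_force: [1.7, 1.5, 4.1]
opening: 0.187
grip_force: 30.0
```

An up-slope reaction of about 6 N has appeared and the TCP stopped short of its command. The lid centre is at about 167 mm, so the pegs are reached. I'll hold still and check by picture.

Request:
step_arm --increments '[{"slide": [0, 0, 0], "roll": 0}, {"slide": [0, 0, 0], "roll": 0}, {"slide": [0, 0, 0], "roll": 0}, {"slide": [0, 0, 0], "roll": 0}]'

```text
t: 19.8
eef_pos: [527.2, -221.2, 140.2]
tcp_rot: [3.141, -0.002, -0.175]
ft_force: [1.7, 2.0, 5.0]
opening: 0.189
grip_force: 30.0
```

```bash
python3 - <<'E'
from tilt import *
d=tilt(); c=imaging.read_camera('side')
a=cv2.resize(c['color'][200:310,260:370],(480,480),interpolation=cv2.INTER_CUBIC); b=cv2.resize(d['color'],(320,240)); b=np.vstack([b,np.zeros((240,320,3),np.uint8)])
cv2.imwrite('pics/s7.png',np.hstack([a,b])[:,:,::-1])
E
```

```text
tilt (np.int64(15462), np.float64(42.0)) tcp [ 527.2 -221.2  140.2] f [1.6 0.9 5.4] M [ 0.23 -0.44  0.12] grip 29.999568164348602 0.19036382657438097 t 19.85
```

View pics/s7.png

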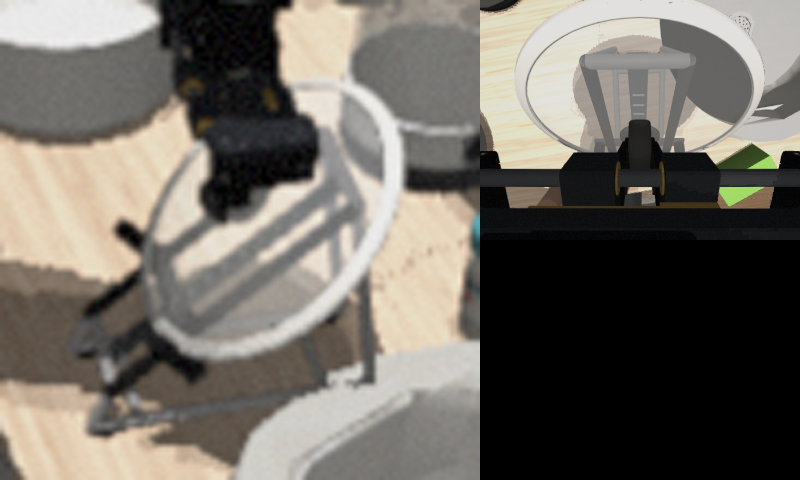

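The picture shows the lid flat on the bars with its lower edge at both pegs, near (130,235) and (180,355). Releasing.

Request:
step_arm --increments '[{"slide": [0, 0, 0], "roll": 0}, {"slide": [0, 0, 0], "roll": 0}, {"slide": [0, 0, 0], "roll": 0}, {"slide": [0, 0, 0], "roll": 0}, {"slide": [0, 0, 0], "roll": 0}]' --fingers 0.7

```text
t: 20.52
eef_pos: [526.3, -221.0, 139.5]
tcp_rot: [-3.141, 0.0, -0.175]
ft_force: [-0.4, 0.1, -0.3]
opening: 0.655
grip_force: 0.0
```

Request:
step_arm --increments '[{"slide": [0, 0, -0.02], "roll": 0}, {"slide": [0, 0, -0.05], "roll": 0}, {"slide": [0, 0, -0.1], "roll": 0}, {"slide": [0, 0, -0.15], "roll": 0}, {"slide": [0, 0, -0.15], "roll": 0}]'

```text
t: 21.15
eef_pos: [527.3, -221.5, 293.3]
tcp_rot: [3.139, -0.006, -0.175]
ft_force: [-0.7, 0.4, -1.2]
opening: 0.699
grip_force: 0.0
```

```bash
python3 - <<'E'
from h import *
d=imaging.read_camera('wrist'); c=imaging.read_camera('side')
a=cv2.resize(c['color'][200:310,260:370],(400,400),interpolation=cv2.INTER_CUBIC); b=cv2.resize(d['color'],(400,300)); b=np.vstack([b,np.zeros((100,400,3),np.uint8)])
cv2.imwrite('pics/s8.png',np.hstack([a,b])[:,:,::-1]); inc([0,0,0])
E
```

```text
slide [-0.5566 -0.1258  0.2894] roll 0 t 21.25 tcp [ 526.1 -220.9  289.4] rpy [ 3.142 -0.    -0.175] f [ 0.4 -0.5 -0.7] open 0.697 grip 0.0
```

View pics/s8.png

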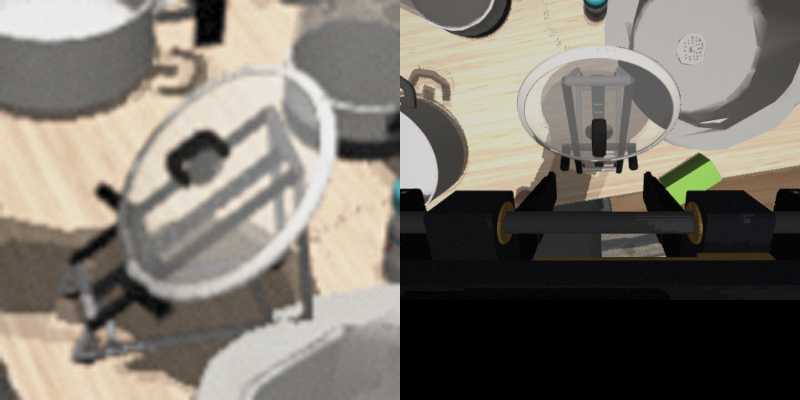

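The lid lies flat and centred on the bars, with its lower edge against both pegs (wrist view near (567,160) and (632,160)). The arm is clear of everything, so I'm handing the job in.

```bash
python3 -c "
from cell import env
print(env.job_done())"
```

```text
the job is handed in; nothing more can be done
None
```

The lid is parked on the stand, knob outward, flat on the back and resting on both pegs. The gripper let go only after the lid was on the pegs, and the job was handed in at about 21 s; the judge's result was not reported.

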